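Pack a sample box and fold its carton shut

ROBOT

A 6-joint arm with a two-finger parallel gripper is mounted at the origin on a cart in front of the work surface, level with it; the furniture and walls round the work are solid. World frame = base frame: x ahead of the robot, y to its left, z up, the work surface at z = 0. Lengths are in mm, angles in rad, forces in N, time in s.
With the tool pointing down it reaches from about 375 to 975 mm from the base axis. Payload 3.8 kg.
Tool frame: the origin (TCP) lies between the finger pads; the fingertips stand 25 mm ahead of it and the grasp point (between the pads) lies 6 mm ahead of it (r.tips_ahead is the distance from the TCP to the fingertips, in mm); z points along the fingers, y is the line along which they close (so a half turn about z gives the same grasp; the last joint's range is limited). The gripper opens to 85 mm and grips with 20 to 120 N. Pads are 22 mm wide; open, the fingers measure 114 mm over their backs; the gripper's body (76 mm by 85 mm) begins 54 mm behind the grasp point. The pads swing forward as they close: fully open they stand 13 mm farther back than shut.
Start: joints at [1.264, 0.264, 1.604, -0, 1.274, -0.037], TCP at [179.911, 650.577, 256.28] pointing down, gripper open.
Joint ranges: [-2.63, 2.63], [-0.94, 2.18], [0.31, 2.57], [-1.31, 4.45], [0, 2.66], [-2.55, 2.55]. Speed limits (rad/s): [2.57, 2.57, 3.14, 3.14, 3.14, 3.14].

INTERFACE

Orientations are given as a rotation vector (axis times angle).
In Python, from bench import r, capture gives the robot as it stands. The module is installed in compiled form; this text tells all that it offers.
- The arm moves only by the tool servo_tool, never from a script. Its arguments are lists of equal length, an entry for each row: "dp": the shift along the tool's x, y, z in m, a list of three; "twist": the turn about the tool's z in rad; "gripper": the finger opening in m, from 0 to 0.0854. A call has 1 to 12 rows; each row is the pose to reach, as a shift and turn from the pose commanded when the call began, along the tool's axes at that moment; what a row does not reach only later rows make up. A row lasts 1/12 s, in which the tool goes at most 41.7 mm and 7.16 degrees, less where a joint would pass 70% of its speed; a pose out of reach is approached as far as the arm can. A call with a gripper value outside its range is refused whole. The fingers move at their own pace and stop on an object; "newtons" is the grip in N (left out, the last holds). Time passes only in rows, so rows that repeat a pose let the fingers close. It gives the time, the measured TCP pose, the force, the opening and the grip force at its end, in the units of the state.
- r.state(): the state, without advancing time (a new reading comes with each control period).
- capture(name): name is "scene" or "top"; returns a dict with "pixels" (400x640x3 uint8, red, green, blue), "vfov" (degrees; the focal length in pixels is half the picture's height over the tangent of half this angle, whatever the lens; pixels are square), "cx", "cy" (the principal point, pixels), "dist_coeffs" ([k1, k2, p1, p2, k3] as OpenCV has them; the pictures are not rectified), "rvec" (rotation vector, rad) and "tvec" (3), from world to camera coordinates, as OpenCV has them. Camera axes: x right, y down, z forward; pixel columns grow to the right and rows downward; lengths in mm; the calibration is good to about 2 mm. A picture is of the moment at which its call begins. There is no depth.
- r.sign_off(): hands the job in; it is judged then, once.
The state is a dict: "time": time; "joint_positions": joint angles; "qd": joint speeds; "effort": joint torques, N m; "position": TCP position; "ee_rot": TCP orientation; "ft_force": force on the tool from outside, world axes, zero at the start; "ft_torque": the same for the moment, N m; "finger_gap": finger opening in mm; "finger_force": force on a finger pad.
Only numpy, scipy, OpenCV 4.12 (cv2) and the standard library are available. Lean on these libraries where they do the work, as an engineer would, in place of code of your own. Each camera call takes 0.05 s, during which the arm holds its last target. There are 200 camera calls.

TASK

Pack the clear sample box for shipment: set it down, without dropping it, flat in the foam pocket of the open carton. Then fold both small end flaps fully down, and after them the large cover, so that the carton is left flat and closed. Do not push the loupe, the tape roll or the pliers about.

Things in the scene. Friction and masses are not known exactly. Their poses are not given: they have to be found in the camera images.
- sample_box: Clear flat box holding a dark cell sample on pink foam, 62 (its x) x 82 (its y) x 22 mm high, about 50 g, loose. Origin at the centre of its underside, z up. Grasp it from above across its 62 mm width (along its x). Either way round will do in the pocket.
- carton: Grey plastic shipping carton fixed to the bench, 138 (its x) x 150 (its y) x 60 mm high without flaps, walls 4 mm, open on top. Origin at the centre of its underside; +x is the far side where the cover is hinged, +y its left end; turned up to 0.25 rad. Dark foam inside, its top 22 mm above the underside, leaves 29 mm (x) and 25 mm (y) of foam between pocket and walls.
- pocket (a point): Centre of the lighter grey floor of the rectangular foam pocket, 72 (x) x 92 (y) mm, 12 mm deep, in the middle of the carton; the floor is 10 mm above the carton's underside, so the sample box stands 10 mm proud of the foam. Axes as the carton's.
- end_flap_left (a joint): Angle of the small flap at the carton's +y end: 0 = folded flat inward over the opening (a stop), 1.57 = upright, more = leaning outward; starts 1.9 to 2.4. Plate 128 mm wide, 4 mm thick, reaching 55 mm from its hinge. Its stiff crease (0.02 N m) keeps it where it is left; shut fingertips pushing from outside fold it.
- end_flap_right (a joint): The same flap at the carton's -y end, same values and starts (0 flat and closed).
- cover (a joint): Angle of the large cover hinged at the carton's +x (far) rim: 0 = closed flat (a stop), 1.57 = upright, more = leaning away from the robot; starts 1.75 to 2.05. Plate 148 mm wide, 4 mm thick, reaching 143 mm from its hinge; a 14 mm lip at its free edge hangs over the front wall when closed. Its stiff crease (0.06 N m) keeps it where it is left.
- end_flap_left_hinge (a point): Middle of the left end flap's hinge line, which runs along the carton's x, 62 mm above its underside; axes as the carton's.
- end_flap_right_hinge (a point): Middle of the right end flap's hinge line, likewise.
- cover_hinge (a point): Middle of the cover's hinge line, which runs along the carton's y, 66.5 mm above its underside; axes as the carton's.
- end_flap_left_edge (a point): Middle of the left end flap's free edge; moves with the flap.
- end_flap_right_edge (a point): Middle of the right end flap's free edge; moves with the flap.
- cover_edge (a point): Middle of the cover's free edge; moves with the cover.
- dispenser: Bystander and obstacle: the tall white metal frame at the right rear, always in the same place, fixed: 290 (x) x 320 (y) x 475 mm high, origin about the centre of its underside. Its front stands some 140 mm and its left side 160 mm from the origin. The arm starts to the right of it: swing in front of it, not through it.
- loupe: Bystander: black round loupe, 37 mm across, 34 mm high, standing to the left. Leave alone.
- tape_ring: Bystander: amber tape roll lying flat, 67 mm across, 12 mm high, right of the carton and farther away. Leave alone.
- pliers: Bystander: flat pliers, 50 x 121 x 12 mm, lying beyond the carton to the left. Leave alone.
Mind the look-alikes: they are no part of the job. What is shaped like the sample_box but yellow is not meant.

How it is judged (in metres and radians):
On the way, in this order (a step that is already met when the one before it is completed fails the run):
1. the sample box lies flat in the foam pocket, let go, with the cover still open (horizontal distance between sample_box and pocket below 0.01 m and z of sample_box in the frame of pocket between -0.004 and 0.004 m and angle between sample_box's own z axis and vertical below 0.06 rad and linear speed of sample_box below 0.02 m/s and contact force between the fingers and sample_box below 0.1 N and value of joint cover above 0.8 rad), for 0.2 s.
2. both end flaps are folded down (within 0.12 rad of flat) while the cover is still open (value of joint each of end_flap_left, end_flap_right below 0.12 rad and value of joint cover above 0.8 rad), for 0.2 s.
At the end, for the whole second after the job is handed in: The sample box rests flat in the foam pocket (centre within 10 mm, height within 4 mm, tilt under 0.06 rad), both end flaps are within 0.12 rad of flat and the cover within 0.08 rad of closed (horizontal distance between sample_box and pocket below 0.01 m and z of sample_box in the frame of pocket between -0.004 and 0.004 m and angle between sample_box's own z axis and vertical below 0.06 rad and linear speed of sample_box below 0.02 m/s and value of joint each of end_flap_left, end_flap_right below 0.12 rad and value of joint cover below 0.08 rad); the robot touches nothing.
It fails at once if the sample box is dropped or thrown (faster than 0.6 m/s with no finger on it) (contact force between the fingers and sample_box below 0.05 N and linear speed of sample_box above 0.6 m/s).
It fails at once if a bystander is pushed more than 30 mm (distance of any of loupe, tape_ring, pliers from where it was at the start of the episode above 0.03 m).
It also fails if it takes over 61 s, if anything falls off the work surface, if the arm or the gripper's body presses on something with over 40 N, if the wrist force passes 120 N, or if a joint passes its speed limit or range.

## Working session

There is one attempt and no reset: what is moved stays moved. The work goes in short steps, Python scripts to look and compute and a tool call to move; the robot and the scene stay as the last step left them, time stands still between calls to the robot, and variables do not carry over. Pictures are saved under pics/ and viewed, at most 10 in all, crops included, and the job is handed in when it is done.

Besides the shell and the picture viewer there is one more tool, called as a command line: name --pt "numbers of a row" for each row, then --argument value for the rest. servo_tool: Moves the arm, as the interface text tells. Its arguments: {"type":"object","properties":{"dp":{"type":"array"},"twist":{"type":"array"},"gripper":{"type":"array"},"newtons":{"type":"number"}},"required":["dp","twist","gripper"]}

```bash
mkdir -p pics; ls; python3 - <<'E'
from bench import r,capture
import cv2
for n in("scene","top"):
    c=capture(n); cv2.imwrite(f"pics/{n}0.png",c["pixels"][:,:,::-1])
    print(n,{k:c[k] for k in c if k!="pixels"})
s=r.state();print(s)
E
```

```text
pics
scene {'vfov': 56.17763896847895, 'cx': 320.84194543278005, 'cy': 202.5314338772069, 'dist_coeffs': array([-0.07543817,  0.        ,  0.        ,  0.        ,  0.        ]), 'rvec': array([ 1.974009  , -1.18838591,  0.59046031]), 'tvec': array([-228.39906767,  356.37589925,  856.81508041])}
top {'vfov': 56.937262264474484, 'cx': 318.27398367645793, 'cy': 199.08524912906802, 'dist_coeffs': array([0.01755783, 0.        , 0.        , 0.        , 0.        ]), 'rvec': array([ 2.1505368 , -2.13079015,  0.19008131]), 'tvec': array([9.45183714e-01, 5.43673491e+02, 1.13287129e+03])}
{'time': 0.1, 'joint_positions': array([ 1.26411125e+00,  2.64655031e-01,  1.60523555e+00, -9.15738017e-06,
        1.27370643e+00, -3.69014471e-02]), 'qd': array([ 4.53773590e-05, -3.25745377e-03, -3.17489554e-03, -1.20582019e-03,
        1.15373326e-03, -1.58759983e-03]), 'effort': array([-2.03437548e-04, -5.16717231e+01, -3.68586016e+01, -1.14972031e-04,
        6.56202086e-03,  1.02323764e-05]), 'position': array([179.7242269 , 650.00117885, 255.10284812]), 'ee_rot': array([-4.22441843e-01, -3.11272213e+00,  3.10411853e-03]), 'ft_force': array([-0.52030243, -0.14563041, -0.55971718]), 'ft_torque': array([ 0.00101282, -0.003813  , -0.01401943]), 'finger_force': 0.0, 'finger_gap': 85.48403864213968}
```

View pics/scene0.png

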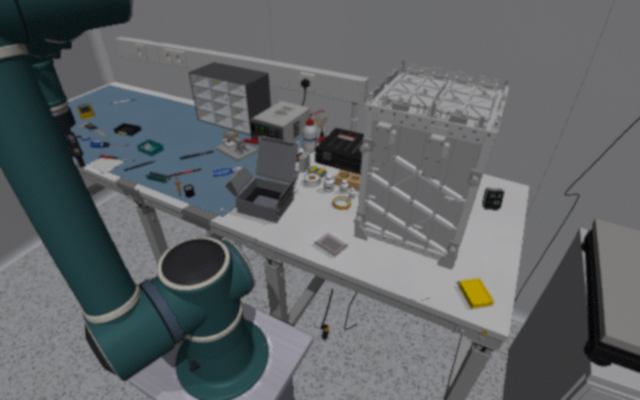

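View pics/top0.png

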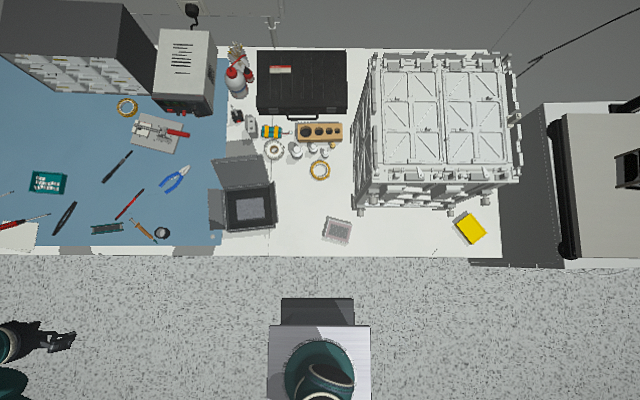

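The top view shows the carton at about (249,209) and the pinkish clear box at (336,230). The yellow look-alike is at (469,228). The grey/pink one next to the carton fits the description, so I'm enlarging the crop to confirm.

```bash
python3 - <<'E'
import cv2,numpy as np
a=cv2.imread("pics/top0.png")[145:255,200:360]
cv2.imwrite("pics/crop1.png",cv2.resize(a,None,fx=5,fy=5,interpolation=cv2.INTER_CUBIC))
a=cv2.imread("pics/scene0.png")[125:265,220:360]
cv2.imwrite("pics/crop2.png",cv2.resize(a,(600,600),interpolation=cv2.INTER_CUBIC))
E
```

```text
(no output)
```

View pics/crop1.png

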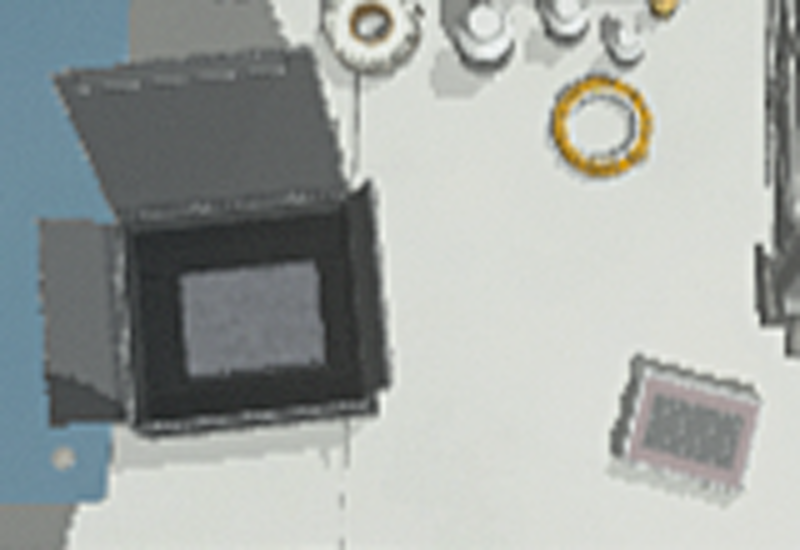

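View pics/crop2.png

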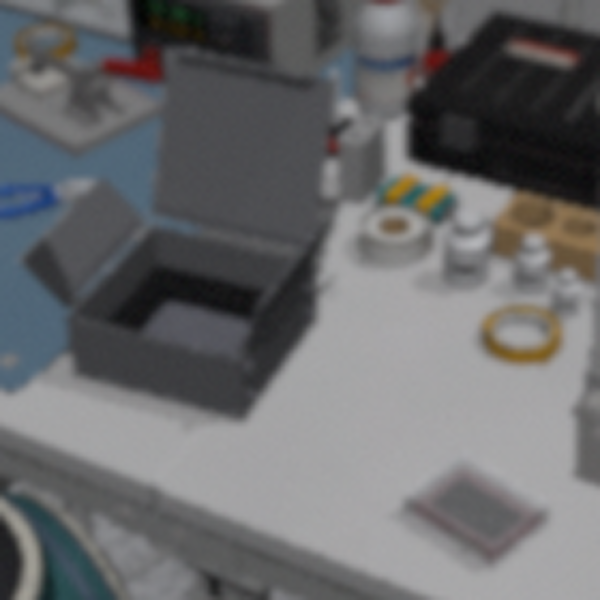

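The crop confirms it: clear box, dark cell on pink foam, crop corners about (640,355), (760,395), (740,500), (612,468). The carton's pocket floor corners are at (180,275), (320,260), (327,362), (190,378). Next I fit the poses.

```bash
cat > h.py <<'E'
import numpy as np,cv2
from scipy.optimize import least_squares
from scipy.spatial.transform import Rotation as R
C={"scene":(56.17763896847895,320.84194543278005,202.5314338772069,-0.07543817,[1.974009,-1.18838591,0.59046031],[-228.39906767,356.37589925,856.81508041]),
"top":(56.937262264474484,318.27398367645793,199.08524912906802,0.01755783,[2.1505368,-2.13079015,0.19008131],[.945183714,543.673491,1132.87129])}
def proj(n,P):
    v,cx,cy,k,rv,tv=C[n]; f=200/np.tan(np.radians(v/2))
    return cv2.projectPoints(np.array(P,float).reshape(-1,3),np.array(rv),np.array(tv),np.array([[f,0,cx],[0,f,cy],[0,0,1]]),np.array([k,0,0,0,0]))[0][:,0]
def ray(n,px,z):
    v,cx,cy,k,rv,tv=C[n]; f=200/np.tan(np.radians(v/2))
    q=cv2.undistortPoints(np.array([[px]],float),np.array([[f,0,cx],[0,f,cy],[0,0,1]]),np.array([k,0,0,0,0]))[0,0]
    M=cv2.Rodrigues(np.array(rv))[0]; o=-M.T@np.array(tv); d=M.T@np.array([*q,1]); return o+d*(z-o[2])/d[2]
T=lambda u,v:((u+.5)/5-.5+200,(v+.5)/5-.5+145)
S=lambda u,v:((u+.5)/(600/140)-.5+220,(v+.5)/(600/140)-.5+125)
def place(p,L): c,s=np.cos(p[2]),np.sin(p[2]); L=np.array(L,float); return np.c_[p[0]+c*L[:,0]-s*L[:,1],p[1]+s*L[:,0]+c*L[:,1],L[:,2]]
E
python3 - <<'E'
from h import *
for n in C:
    M=cv2.Rodrigues(np.array(C[n][4]))[0]; print(n,"cam",-M.T@np.array(C[n][5]))
print("carton pts")
pk=[T(*p) for p in[(180,275),(320,260),(327,362),(190,378)]]
W=[ray("top",p,10) for p in pk]; print(np.round(W))
W=np.array(W);print("pocket c",W.mean(0), "sizes",[np.linalg.norm(W[i]-W[i-1]) for i in range(4)])
rim=[("top",T(142,432),(-69,75,60)),("top",T(378,410),(-69,-75,60)),
 ("scene",S(72,318),(-69,75,60)),("scene",S(245,362),(-69,-75,60)),("scene",S(243,417),(-69,-75,0)),("scene",S(78,374),(-69,75,0)),
 ("top",pk[0],(36,46,10)),("top",pk[1],(36,-46,10)),("top",pk[2],(-36,-46,10)),("top",pk[3],(-36,46,10))]
def flap(a,s,x): return (x,s*(75-55*np.cos(a)),62+55*np.sin(a))
def cov(a,y): return (69-143*np.cos(a),y,66.5+143*np.sin(a))
def f(p):
    e=[]
    for n,q,l in rim: e.append(proj(n,place(p,[l]))[0]-q)
    al,ar,ac=p[3:]
    for n,q,l in[("top",T(40,220),flap(al,1,64)),("top",T(50,425),flap(al,1,-64)),("top",T(370,183),flap(ar,-1,64)),("top",T(388,385),flap(ar,-1,-64)),
      ("top",T(57,75),cov(ac,74)),("top",T(315,47),cov(ac,-74)),("scene",S(175,55),cov(ac,74)),("scene",S(333,82),cov(ac,-74)),
      ("scene",S(102,182),flap(al,1,64)),("scene",S(28,262),flap(al,1,-64))]:
        e.append(proj(n,place(p,[l]))[0]-q)
    return np.array(e).ravel()
s=least_squares(f,[W[:,0].mean(),W[:,1].mean(),.1,2,2,1.9],loss="soft_l1")
print("carton",np.round(s.x,3));print(np.round(f(s.x).reshape(-1,2),1).tolist())
print("box")
b=[("top",T(*q),l) for q,l in[((640,355),(41,31,22)),((762,392),(41,-31,22)),((742,502),(-41,-31,22)),((612,470),(-41,31,22))]]
W=np.array([ray("top",T(*q),22) for q in[(640,355),(762,392),(742,502),(612,470)]]);print(np.round(W),[np.linalg.norm(W[i]-W[i-1]) for i in range(4)],W.mean(0))
W=np.array([ray("scene",S(*q),3) for q in[(405,508),(465,462),(548,518),(487,562)]]);print(np.round(W),[np.linalg.norm(W[i]-W[i-1]) for i in range(4)],W.mean(0))
E
```

```text
scene cam [-300.59068015 -406.37783091  811.05135426]
top cam [ 349.90717461   19.13831462 1206.72192819]
carton pts
[[545. 276.  10.]
 [556. 185.  10.]
 [489. 179.  10.]
 [477. 267.  10.]]
pocket c [516.68248421 226.79405613  10.        ] sizes [np.float64(68.35800687756745), np.float64(91.80968500549386), np.float64(67.68179814155116), np.float64(89.09536102600636)]
carton [5.15205e+02 2.23303e+02 1.19000e-01 2.40300e+00 1.82500e+00 1.94700e+00]
[[-1.6, 0.1], [-0.4, -0.8], [-0.9, -0.3], [-0.4, -0.0], [1.3, 1.3], [0.0, 0.7], [1.0, -0.1], [1.0, -0.1], [1.6, 1.1], [0.6, 1.0], [-0.7, -0.5], [-0.0, 0.3], [-0.2, -1.3], [0.1, 0.3], [-0.6, -0.1], [0.5, 0.2], [-1.0, -2.3], [1.6, -0.9], [0.4, -1.3], [-2.1, -0.3]]
box
[[ 494.  -25.   22.]
 [ 470. -104.   22.]
 [ 400.  -90.   22.]
 [ 419.   -7.   22.]] [np.float64(76.27702410077146), np.float64(82.16141108788214), np.float64(71.7982582759871), np.float64(85.42437514809092)] [445.83875648 -56.57235938  22.        ]
[[ 428.  -10.    3.]
 [ 492.  -26.    3.]
 [ 467. -105.    3.]
 [ 408.  -86.    3.]] [np.float64(78.03092539364211), np.float64(65.76056933900337), np.float64(82.48463525386246), np.float64(62.37172138060302)] [448.57091974 -56.99755234   3.        ]
```

```bash
cat >> h.py <<'E'
def go(x,y,z,yaw=None):
    "world TCP target & tool-y angle -> dp (m), twist, from the measured pose"
    from bench import r
    s=r.state(); M=R.from_rotvec(s["ee_rot"]).as_matrix(); d=M.T@(np.array([x,y,z])-s["position"])/1000
    a=np.arctan2(M[1,1],M[0,1]); t=0 if yaw is None else (a-yaw+np.pi/2)%np.pi-np.pi/2
    print("dp",np.round(d,4),"twist",round(t,3),"| t",round(s["time"],2),"pos",np.round(s["position"],1),"toolY",round(a,3),"q6",round(s["joint_positions"][5],2),"F",np.round(s["ft_force"],1),"gap",round(s["finger_gap"],1),"grip",round(s["finger_force"],1))
E
python3 - <<'E'
from h import *
from bench import r
a=cv2.imread("pics/top0.png")[205:255,310:365].astype(int)
m=((a[:,:,2]-a[:,:,1]>8)).astype(np.uint8)
ys,xs=np.nonzero(m); print(len(xs))
n,l,st,ce=cv2.connectedComponentsWithStats(cv2.morphologyEx(m,cv2.MORPH_CLOSE,np.ones((9,9))))
i=1+st[1:,4].argmax(); ys,xs=np.nonzero(l==i); print(st[i])
W=np.array([ray("top",(x+310,y+205),3)[:2] for x,y in zip(xs,ys)],np.float32)
print(cv2.minAreaRect(W))
print("loupe",ray("top",(162,232),17))
print("tips",r.tips_ahead)
go(449,-57,160,-0.27); go(449,-57,160,1.3)
E
```

```text
137
[ 16  16  25  21 175]
((446.46380615234375, -60.36412811279297), (73.71411895751953, 52.377838134765625), 76.44503021240234)
loupe [436.56190722 504.07612368  17.        ]
tips 25.0
dp [-0.448  -0.6095  0.0963] twist -1.571 | t 0.1 pos [179.7 650.  255.1] toolY 1.301 q6 -0.04 F [-0.5 -0.1 -0.6] gap 85.5 grip 0.0
dp [-0.448  -0.6095  0.0963] twist 0.001 | t 0.1 pos [179.7 650.  255.1] toolY 1.301 q6 -0.04 F [-0.5 -0.1 -0.6] gap 85.5 grip 0.0
```

servo_tool --pt "-0.447 -0.61 0.08" --pt "-0.447 -0.61 0.08" --pt "-0.447 -0.61 0.08" --pt "-0.447 -0.61 0.08" --pt "-0.447 -0.61 0.08" --pt "-0.447 -0.61 0.08" --pt "-0.447 -0.61 0.08" --pt "-0.447 -0.61 0.08" --pt "-0.447 -0.61 0.08" --pt "-0.447 -0.61 0.08" --pt "-0.447 -0.61 0.08" --pt "-0.447 -0.61 0.08" --twist '[1.551,1.551,1.551,1.551,1.551,1.551,1.551,1.551,1.551,1.551,1.551,1.551]' --gripper '[0.085,0.085,0.085,0.085,0.085,0.085,0.085,0.085,0.085,0.085,0.085,0.085]' --newtons 30

```text
time: 1.1
position: [356.1, 183.8, 203.3]
ee_rot: [2.436, 1.983, 0.0]
ft_force: [0.4, 0.7, 0.1]
finger_gap: 85.3
finger_force: 0.0
```

```bash
python3 -c "
from h import *
go(448,-58,110,-.25)"
```

```text
dp [-0.2181  0.139   0.0933] twist 0.046 | t 1.1 pos [356.1 183.8 203.3] toolY -0.204 q6 0.62 F [0.4 0.7 0.1] gap 85.3 grip 0.0
```

servo_tool --pt "-0.218 0.139 0.093" --pt "-0.218 0.139 0.093" --pt "-0.218 0.139 0.093" --pt "-0.218 0.139 0.093" --pt "-0.218 0.139 0.093" --pt "-0.218 0.139 0.093" --pt "-0.218 0.139 0.093" --pt "-0.218 0.139 0.093" --pt "-0.218 0.139 0.093" --pt "-0.218 0.139 0.093" --twist '[0.046,0.046,0.046,0.046,0.046,0.046,0.046,0.046,0.046,0.046]' --gripper '[0.085,0.085,0.085,0.085,0.085,0.085,0.085,0.085,0.085,0.085]'

```text
time: 1.93
position: [448.9, -55.2, 110.4]
ee_rot: [-2.476, -1.932, 0.001]
ft_force: [-0.0, 0.6, -0.1]
finger_gap: 84.9
finger_force: 0.0
```

```bash
python3 - <<'E'
from h import *
from bench import capture
go(448,-58,38.5,-.25)
o=[]
for n,sl in(("top",(slice(195,265),slice(295,375))),("scene",(slice(190,265),slice(290,376)))):
    o.append(cv2.resize(capture(n)["pixels"][sl][:,:,::-1],(400,350),interpolation=cv2.INTER_CUBIC))
cv2.imwrite("pics/pre.png",np.hstack(o))
E
```

```text
dp [-0.003  -0.0001  0.0719] twist 0.004 | t 1.93 pos [448.9 -55.2 110.4] toolY -0.246 q6 0.07 F [-0.   0.6 -0.1] gap 84.9 grip 0.0
```

View pics/pre.png

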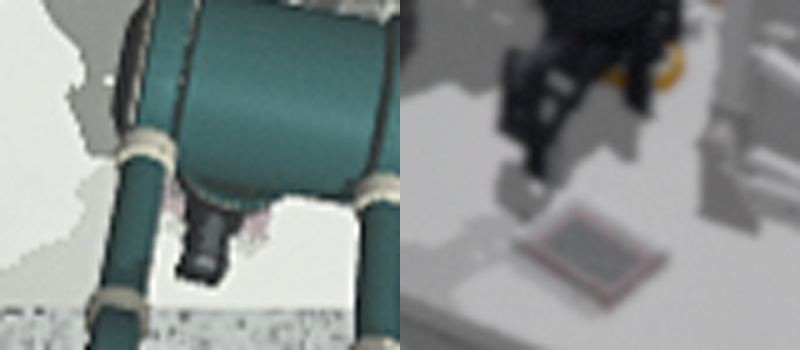

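The pre-grasp scene crop shows the near fingertip at about (537,180), which is scene pixel (319.5,228.6), hovering beside the box. I use that to find how far the tips really stand ahead when open.

```bash
python3 -c "
from h import *
for z in (72,85,98):
  for k in (43,57): 
    p=np.array([448.9,-55.2])-k*np.array([.97,-.244]); c=proj('scene',[[*p,z]])[0]; print(z,k,np.round(c,1),'crop',np.round([(c[0]-290)/86*400+400,(c[1]-190)/75*350]))
c=proj('scene',place((448,-58,-.25),[(31,41,3),(31,-41,3),(-31,-41,3),(-31,41,3)])); print(np.round(np.c_[(c[:,0]-290)/86*400+400,(c[:,1]-190)/75*350]))"
```

```text
72 43 [321.1 234.3] crop [545. 207.]
72 57 [317.9 236.8] crop [530. 218.]
85 43 [321.1 231. ] crop [545. 191.]
85 57 [317.9 233.4] crop [530. 203.]
98 43 [321.2 227.6] crop [545. 175.]
98 57 [317.9 230.1] crop [530. 187.]
[[574. 201.]
 [668. 258.]
 [607. 309.]
 [513. 248.]]
```

Tips stand about 12 mm ahead when open (25 when shut), so at a 62 mm gap they are about 18.5 mm ahead. The box fit matches the image, so I descend to TCP z of about 32 and close.

servo_tool --pt "-0.003 0 0.03" --pt "-0.003 0 0.06" --pt "-0.003 0 0.078" --pt "-0.003 0 0.078" --pt "-0.003 0 0.078" --pt "-0.003 0 0.078" --pt "-0.003 0 0.078" --pt "-0.003 0 0.078" --pt "-0.003 0 0.078" --pt "-0.003 0 0.078" --pt "-0.003 0 0.078" --pt "-0.003 0 0.078" --twist '[0,0,0,0,0,0,0,0,0,0,0,0]' --gripper '[0.085,0.085,0.085,0.085,0.05,0.05,0.05,0.05,0.05,0.05,0.05,0.05]' --newtons 30

```text
time: 3.03
position: [450.4, -58.5, 34.4]
ee_rot: [2.475, 1.932, 0.004]
ft_force: [-0.4, 2.8, 7.0]
finger_gap: 61.1
finger_force: 33.6
```

```bash
python3 -c "
from h import *
go(448,-58,140)"
```

```text
dp [-0.     -0.0021 -0.1056] twist 0 | t 3.03 pos [450.4 -58.5  34.4] toolY -0.245 q6 0.06 F [-0.4  2.8  7. ] gap 61.1 grip 33.6
```

servo_tool --pt "0 0 -0.015" --pt "0 0 -0.04" --pt "0 0 -0.075" --pt "0 0 -0.11" --pt "0 0 -0.11" --pt "0 0 -0.11" --twist '[0,0,0,0,0,0]' --gripper '[0.05,0.05,0.05,0.05,0.05,0.05]'

```text
time: 3.53
position: [451.0, -58.9, 145.7]
ee_rot: [2.472, 1.93, 0.007]
ft_force: [0.6, 0.4, -0.0]
finger_gap: 61.3
finger_force: 33.2
```

```bash
python3 - <<'E'
from h import *
from bench import capture
go(450,-57,140)
o=[]
for n,sl in(("scene",(slice(175,265),slice(270,373))),):
    o.append(cv2.resize(capture(n)["pixels"][sl][:,:,::-1],(515,450),interpolation=cv2.INTER_CUBIC))
cv2.imwrite("pics/lift.png",np.hstack(o))
go(516,225,150,.119)
E
```

```text
dp [ 0.0016 -0.0015  0.0057] twist 0 | t 3.53 pos [451.  -58.9 145.7] toolY -0.245 q6 0.06 F [ 0.6  0.4 -0. ] gap 61.3 grip 33.2
dp [ 0.2913 -0.0041 -0.0064] twist -0.364 | t 3.58 pos [449.2 -58.6 143.6] toolY -0.245 q6 0.06 F [-0.3 -0.4 -1.3] gap 60.8 grip 33.2
```

View pics/lift.png

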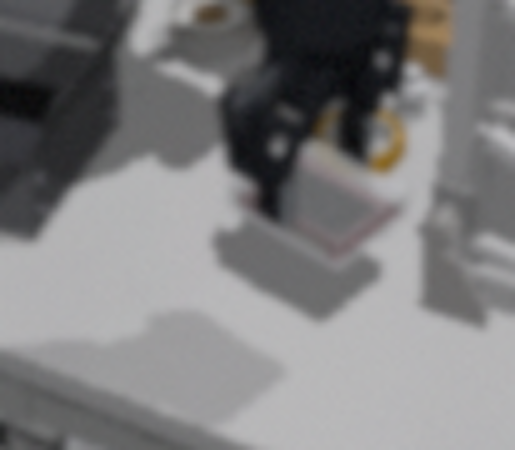

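The box is held level; its base corners in the crop are left (240,195), bottom (335,262) and right (400,208). Now I refine the held-box offset and the pocket pose.

```bash
python3 - <<'E'
from h import *
L=lambda u,v:(270+u/5,175+v/5)
q=[(L(240,195),(-31,41,111)),(L(335,262),(-31,-41,111)),(L(400,208),(31,-41,111))]
f=lambda p:np.concatenate([proj("scene",place(p,[l]))[0]-a for a,l in q])
s=least_squares(f,[449,-58,-.25]);print("held",s.x,np.round(f(s.x),1))
a=cv2.imread("pics/top0.png"); g=cv2.cvtColor(a,cv2.COLOR_BGR2GRAY)
print(g[209,222:278:2]); print(g[186:234:2,250])
c=g[190:226,230:272]; m=((c>75)&(c<150)).astype(np.uint8); m=cv2.morphologyEx(m,cv2.MORPH_OPEN,np.ones((3,3)))
n,l,st,ce=cv2.connectedComponentsWithStats(m); i=l[18,20]; print(st[i])
ys,xs=np.nonzero(l==i); W=np.array([ray("top",(x+230+dx,y+190+dy),10)[:2] for x,y in zip(xs,ys) for dx in(-.5,.5) for dy in (-.5,.5)],np.float32)
rc=cv2.minAreaRect(W);print(rc, W.mean(0)); print(cv2.boxPoints(rc))
E
```

```text
held [ 4.58819619e+02 -5.92147315e+01 -2.96390253e-01] [-1.6 -0.2  0.  -0.3  1.6  0.4]
[ 92  97  63  50  50  51  51  72 119 123 121 118 113 120 122 122 120 119
 122 120 121  82  53  54  50  69  69  98]
[101  69  47  53  50  51  76 122 121 118 118 121 126 127 121 114 106  53
  48  49  41 109 115 192]
[  6   7  29  23 575]
((517.166015625, 228.1408233642578), (72.38482666015625, 93.30426788330078), 6.907323360443115) [516.97644 227.99937]
[[475.62573 270.1017 ]
 [486.84683 177.47466]
 [558.7063  186.17993]
 [547.4852  278.807  ]]
```

servo_tool --pt "0 0 -0.02" --pt "0.015 0 -0.042" --pt "0.045 0 -0.042" --pt "0.08 -0.001 -0.042" --pt "0.12 -0.002 -0.042" --pt "0.16 -0.003 -0.042" --pt "0.2 -0.004 -0.042" --pt "0.235 -0.004 -0.042" --pt "0.265 -0.004 -0.042" --pt "0.284 -0.004 -0.042" --pt "0.2934 -0.004 -0.042" --pt "0.2934 -0.004 -0.042" --twist '[0,0,-0.04,-0.08,-0.12,-0.16,-0.21,-0.26,-0.31,-0.35,-0.365,-0.365]' --gripper '[0.05,0.05,0.05,0.05,0.05,0.05,0.05,0.05,0.05,0.05,0.05,0.05]'

```text
time: 4.58
position: [515.1, 228.3, 182.5]
ee_rot: [-2.081, -2.351, 0.005]
ft_force: [-1.2, -0.2, -1.6]
finger_gap: 61.7
finger_force: 33.2
```

```bash
python3 - <<'E'
from h import *
from bench import capture
o=[cv2.resize(capture(n)["pixels"][sl][:,:,::-1],(400,400),interpolation=cv2.INTER_CUBIC) for n,sl in(("scene",(slice(130,230),slice(220,320))),("top",(slice(160,260),slice(200,300))))]
cv2.imwrite("pics/over.png",np.hstack(o))
go(516.5,227,70,.12)
E
```

```text
dp [0.0007 0.002  0.1131] twist -0.0 | t 4.68 pos [514.9 226.3 183.1] toolY 0.12 q6 0.25 F [ 0.2 -0.4 -0.5] gap 61.4 grip 33.2
```

View pics/over.png

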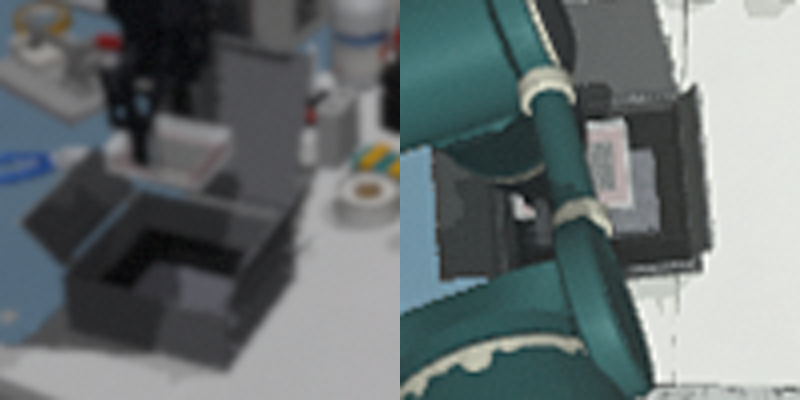

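The scene crop shows the box level over the carton. In the top crop, its right edge runs (626,120)–(632,200) and the pocket's right edge is at about u=655. I check the sideways offset from those.

```bash
python3 - <<'E'
from h import *
c,s=np.cos(.12),np.sin(.12)
def loc(w): d=w[:2]-np.array([516.5,227]); return np.round([c*d[0]+s*d[1],-s*d[0]+c*d[1]],1)
K=lambda u,v:(200+(u-400+.5)/4-.5,160+(v+.5)/4-.5)
for u,v in((626,120),(629,160),(632,200),(590,122)):
    print((u,v),[loc(ray("top",K(u,v),z)) for z in(149,152,171)])
print("pocket right",loc(ray("top",K(656,190),10)))
E
```

```text
(626, 120) [array([ 31. , -42.7]), array([ 30.4, -43.1]), array([ 26.4, -45.6])]
(629, 160) [array([  1.3, -42.3]), array([  0.8, -42.7]), array([ -2.7, -45.3])]
(632, 200) [array([-28.1, -42. ]), array([-28.5, -42.4]), array([-31.4, -45. ])]
(590, 122) [array([ 32.3, -16.6]), array([ 31.7, -17.1]), array([ 27.7, -20.1])]
pocket right [ -0.7 -43.2]
```

servo_tool --pt "0.002 0.002 0.02" --pt "0.002 0.002 0.05" --pt "0.002 0.002 0.08" --pt "0.002 0.002 0.1" --pt "0.002 0.002 0.11" --pt "0.002 0.002 0.115" --pt "0.002 0.002 0.12" --pt "0.002 0.002 0.125" --pt "0.002 0.002 0.13" --pt "0.002 0.002 0.134" --pt "0.002 0.002 0.136" --pt "0.002 0.002 0.136" --twist '[0,0,0,0,0,0,0,0,0,0,0,0]' --gripper '[0.05,0.05,0.05,0.05,0.05,0.05,0.05,0.05,0.05,0.05,0.05,0.05]'

```text
time: 5.68
position: [517.7, 229.4, 48.6]
ee_rot: [-2.084, -2.351, 0.0]
ft_force: [-0.6, -0.1, -0.1]
finger_gap: 61.5
finger_force: 33.2
```

```bash
python3 -c "
from h import *
go(516.5,228,44.4,.12)"
```

```text
dp [-0.0013 -0.0013  0.0042] twist 0.0 | t 5.68 pos [517.7 229.4  48.6] toolY 0.12 q6 0.25 F [-0.6 -0.1 -0.1] gap 61.5 grip 33.2
```

servo_tool --pt "-0.001 -0.001 0.001" --pt "-0.001 -0.001 0.002" --pt "-0.001 -0.001 0.003" --pt "-0.001 -0.001 0.004" --pt "-0.001 -0.001 0.0045" --twist '[0,0,0,0,0]' --gripper '[0.05,0.05,0.05,0.05,0.05]'

```text
time: 6.1
position: [517.0, 228.4, 44.4]
ee_rot: [2.084, 2.351, 0.0]
ft_force: [-2.7, -1.0, 5.0]
finger_gap: 61.2
finger_force: 33.8
```

servo_tool --pt "0 0 0" --pt "0 0 0" --pt "0 0 0" --pt "0 0 0" --pt "0 0 0" --pt "0 0 -0.002" --pt "0 0 -0.008" --pt "0 0 -0.02" --pt "0 0 -0.05" --pt "0 0 -0.09" --pt "0 0 -0.13" --pt "0 0 -0.13" --twist '[0,0,0,0,0,0,0,0,0,0,0,0]' --gripper '[0.064,0.068,0.072,0.076,0.076,0.076,0.076,0.076,0.076,0.076,0.076,0.076]'

```text
time: 7.1
position: [522.8, 230.6, 185.3]
ee_rot: [2.079, 2.345, 0.024]
ft_force: [2.0, 0.5, 2.6]
finger_gap: 76.1
finger_force: 0.0
```

```bash
python3 - <<'E'
from h import *
from bench import capture
o=[cv2.resize(capture(n)["pixels"][sl][:,:,::-1],(400,400),interpolation=cv2.INTER_CUBIC) for n,sl in(("scene",(slice(130,230),slice(220,320))),("top",(slice(160,260),slice(200,300))))]
cv2.imwrite("pics/placed.png",np.hstack(o))
P=lambda x,y:place((516.5,227,.12),[(x,y,0)])[0]
print(P(-10,145),P(-10,-130))
go(*P(-10,145)[:2],200,.12)
E
```

```text
[489.21364358 369.76013013   0.        ] [522.13450059  96.73775527   0.        ]
dp [ 0.1431 -0.0129 -0.0211] twist -0.0 | t 7.2 pos [519.3 229.2 178.7] toolY 0.12 q6 0.25 F [-0.7 -0.7 -1.3] gap 76.2 grip 0.0
```

View pics/placed.png

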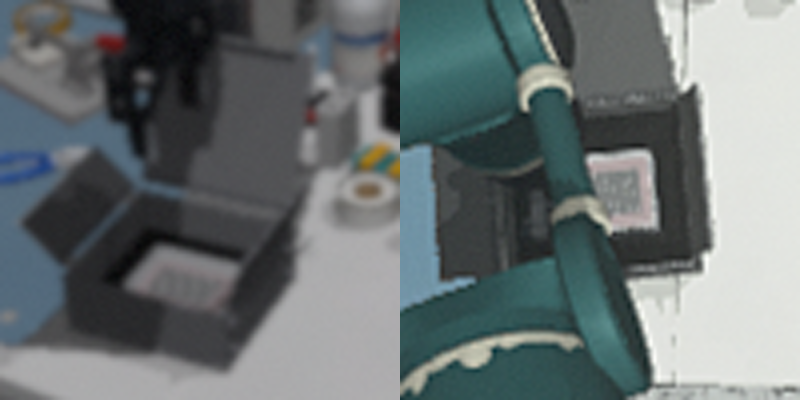

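The box is seated in the pocket: in the top crop its pink foam lies inside the dark foam, right edge at about u=657. Next is the left flap. With the fingers shut I go outside it and down.

servo_tool --pt "0.03 -0.005 0" --pt "0.07 -0.012 0" --pt "0.11 -0.012 0" --pt "0.14 -0.012 0" --pt "0.148 -0.012 0" --pt "0.148 -0.012 0.02" --pt "0.148 -0.012 0.045" --pt "0.148 -0.012 0.06" --pt "0.148 -0.012 0.062" --pt "0.148 -0.012 0.062" --twist '[0,0,0,0,0,0,0,0,0,0]' --gripper '[0.05,0.02,0,0,0,0,0,0,0,0]'

```text
time: 8.03
position: [485.7, 372.3, 109.7]
ee_rot: [-2.084, -2.35, 0.008]
ft_force: [-0.1, 0.7, -0.2]
finger_gap: -0.0
finger_force: 0.0
```

```bash
cat >> h.py <<'E'
def lg(x,y,tip): 
    p=place((516.3,226,.12),[(x,y,0)])[0]; go(p[0],p[1],tip+25,.12)
E
python3 -c "
from h import *
for y,z in((89,97),(71.5,101),(58,92.7),(49,79.6),(46,68),(46,63)): lg(-10,y,z)"
```

```text
dp [-0.0599  0.0029 -0.0121] twist -0.0 | t 8.03 pos [485.7 372.3 109.7] toolY 0.12 q6 0.49 F [-0.1  0.7 -0.2] gap -0.0 grip 0.0
dp [-0.0774  0.0029 -0.0161] twist -0.0 | t 8.03 pos [485.7 372.3 109.7] toolY 0.12 q6 0.49 F [-0.1  0.7 -0.2] gap -0.0 grip 0.0
dp [-0.0909  0.0029 -0.0077] twist -0.0 | t 8.03 pos [485.7 372.3 109.7] toolY 0.12 q6 0.49 F [-0.1  0.7 -0.2] gap -0.0 grip 0.0
dp [-0.0999  0.003   0.0054] twist -0.0 | t 8.03 pos [485.7 372.3 109.7] toolY 0.12 q6 0.49 F [-0.1  0.7 -0.2] gap -0.0 grip 0.0
dp [-0.1028  0.003   0.017 ] twist -0.0 | t 8.03 pos [485.7 372.3 109.7] toolY 0.12 q6 0.49 F [-0.1  0.7 -0.2] gap -0.0 grip 0.0
dp [-0.1028  0.003   0.022 ] twist -0.0 | t 8.03 pos [485.7 372.3 109.7] toolY 0.12 q6 0.49 F [-0.1  0.7 -0.2] gap -0.0 grip 0.0
```

servo_tool --pt "-0.02 0.003 -0.004" --pt "-0.04 0.003 -0.008" --pt "-0.05 0.003 -0.012" --pt "-0.06 0.003 -0.012" --pt "-0.068 0.003 -0.014" --pt "-0.077 0.003 -0.016" --pt "-0.084 0.003 -0.012" --pt "-0.091 0.003 -0.008" --pt "-0.096 0.003 -0.001" --pt "-0.1 0.003 0.005" --pt "-0.102 0.003 0.012" --pt "-0.103 0.003 0.017" --twist '[0,0,0,0,0,0,0,0,0,0,0,0]' --gripper '[0,0,0,0,0,0,0,0,0,0,0,0]'

```text
time: 9.03
position: [502.0, 271.3, 93.6]
ee_rot: [-2.084, -2.35, 0.003]
ft_force: [-0.9, 0.0, 0.7]
finger_gap: -0.2
finger_force: 0.3
```

servo_tool --pt "0 0 0.002" --pt "0 0 0.004" --pt "0 0 0.005" --pt "0 0 0.006" --pt "0 0 0.006" --twist '[0,0,0,0,0]' --gripper '[0,0,0,0,0]'

```text
time: 9.45
position: [502.5, 272.2, 89.1]
ee_rot: [-2.084, -2.351, -0.0]
ft_force: [-0.4, 0.7, 0.3]
finger_gap: -0.1
finger_force: 0.0
```

servo_tool --pt "0 0 0.001" --pt "0 0 0.002" --pt "0 0 0.003" --pt "0 0 0.003" --twist '[0,0,0,0]' --gripper '[0,0,0,0]'

```text
time: 9.78
position: [502.9, 272.3, 88.6]
ee_rot: [2.084, 2.351, 0.001]
ft_force: [-5.3, -1.4, 13.9]
finger_gap: 0.1
finger_force: 6.6
```

servo_tool --pt "0 0 -0.03" --pt "0 0 -0.068" --pt "-0.02 0 -0.077" --pt "-0.06 0 -0.077" --pt "-0.1 0 -0.077" --pt "-0.14 0 -0.077" --pt "-0.175 0 -0.077" --pt "-0.19 0 -0.077" --pt "-0.19 0 -0.055" --pt "-0.19 0 -0.035" --pt "-0.19 0 -0.028" --pt "-0.19 0 -0.028" --twist '[0,0,0,0,0,0,0,0,0,0,0,0]' --gripper '[0,0,0,0,0,0,0,0,0,0,0,0]'

```text
time: 10.78
position: [523.4, 83.0, 112.0]
ee_rot: [-2.082, -2.348, 0.005]
ft_force: [0.8, -0.2, 0.3]
finger_gap: -0.2
finger_force: 0.0
```

```bash
python3 -c "
from h import *
for y,z in((89,97),(71.5,101),(58,92.7),(49,79.6),(46,68),(46,61)): lg(-10,-y,z)"
```

```text
dp [ 0.0538  0.0001 -0.01  ] twist -0.0 | t 10.78 pos [523.4  83.  112. ] toolY 0.12 q6 -0.01 F [ 0.8 -0.2  0.3] gap -0.2 grip 0.0
dp [ 0.0713  0.     -0.014 ] twist -0.0 | t 10.78 pos [523.4  83.  112. ] toolY 0.12 q6 -0.01 F [ 0.8 -0.2  0.3] gap -0.2 grip 0.0
dp [ 0.0848  0.0001 -0.0057] twist -0.0 | t 10.78 pos [523.4  83.  112. ] toolY 0.12 q6 -0.01 F [ 0.8 -0.2  0.3] gap -0.2 grip 0.0
dp [0.0938 0.0001 0.0074] twist -0.0 | t 10.78 pos [523.4  83.  112. ] toolY 0.12 q6 -0.01 F [ 0.8 -0.2  0.3] gap -0.2 grip 0.0
dp [0.0968 0.0002 0.019 ] twist -0.0 | t 10.78 pos [523.4  83.  112. ] toolY 0.12 q6 -0.01 F [ 0.8 -0.2  0.3] gap -0.2 grip 0.0
dp [0.0968 0.0002 0.026 ] twist -0.0 | t 10.78 pos [523.4  83.  112. ] toolY 0.12 q6 -0.01 F [ 0.8 -0.2  0.3] gap -0.2 grip 0.0
```

servo_tool --pt "0.02 0 -0.004" --pt "0.04 0 -0.008" --pt "0.054 0 -0.01" --pt "0.063 0 -0.012" --pt "0.071 0 -0.014" --pt "0.078 0 -0.01" --pt "0.085 0 -0.006" --pt "0.09 0 0.001" --pt "0.094 0 0.008" --pt "0.096 0 0.014" --pt "0.097 0 0.019" --pt "0.097 0 0.021" --twist '[0,0,0,0,0,0,0,0,0,0,0,0]' --gripper '[0,0,0,0,0,0,0,0,0,0,0,0]'

```text
time: 11.78
position: [512.7, 179.3, 91.5]
ee_rot: [-2.083, -2.35, 0.003]
ft_force: [-0.3, 0.1, 0.1]
finger_gap: 0.1
finger_force: 0.2
```

servo_tool --pt "0 0 0.002" --pt "0 0 0.004" --pt "0 0 0.005" --pt "0 0 0.005" --twist '[0,0,0,0]' --gripper '[0,0,0,0]'

```text
time: 12.12
position: [513.6, 179.3, 88.8]
ee_rot: [-2.084, -2.35, 0.001]
ft_force: [-1.9, -0.2, 4.5]
finger_gap: -0.4
finger_force: 2.1
```

servo_tool --pt "0 0 0.001" --pt "0 0 0.002" --pt "0 0 0.002" --pt "0 0 -0.04" --pt "0 0 -0.08" --pt "0 0 -0.12" --pt "0 0 -0.15" --pt "0 0 -0.15" --pt "0 0 -0.15" --twist '[0,0,0,0,0,0,0,0,0]' --gripper '[0,0,0,0,0,0,0,0,0]'

```text
time: 12.87
position: [515.5, 179.9, 241.4]
ee_rot: [2.082, 2.348, 0.009]
ft_force: [-0.1, 0.2, -0.0]
finger_gap: -0.2
finger_force: 0.0
```

```bash
python3 - <<'E'
from h import *
from bench import capture
o=[cv2.resize(capture(n)["pixels"][sl][:,:,::-1],(400,400),interpolation=cv2.INTER_CUBIC) for n,sl in(("scene",(slice(130,230),slice(220,320))),("top",(slice(150,250),slice(200,300))))]
cv2.imwrite("pics/flaps.png",np.hstack(o))
go(520,180,240)
E
```

```text
dp [-0.      0.0069 -0.0027] twist 0 | t 12.97 pos [513.1 179.2 237.3] toolY 0.12 q6 0.17 F [ 0.1  0.  -0. ] gap -0.1 grip 0.0
```

View pics/flaps.png

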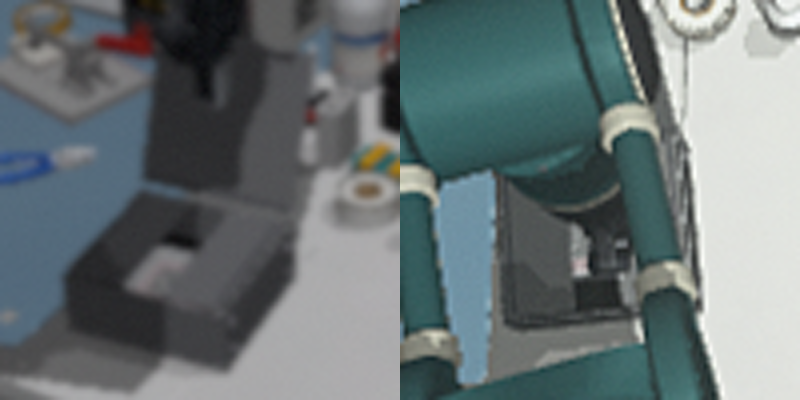

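Both end flaps lie flat: in the scene crop the left spans (70,280)–(190,195) and the right (165,320)–(290,215), with the cover still upright behind. Now I go over and behind the cover.

servo_tool --pt "0 0 -0.025" --pt "0.01 0 -0.03" --pt "0.03 0.02 -0.03" --pt "0.046 0.055 -0.03" --pt "0.046 0.09 -0.03" --pt "0.046 0.125 -0.03" --pt "0.046 0.155 -0.03" --pt "0.046 0.166 -0.03" --pt "0.046 0.166 -0.01" --pt "0.046 0.166 0.02" --pt "0.046 0.166 0.045" --pt "0.046 0.166 0.045" --twist '[0,0,0,0,0,0,0,0,0,0,0,0]' --gripper '[0,0,0,0,0,0,0,0,0,0,0,0]'

```text
time: 13.97
position: [668.2, 244.4, 183.2]
ee_rot: [-2.079, -2.345, 0.02]
ft_force: [-0.8, -0.6, -1.0]
finger_gap: 0.1
finger_force: 0.0
```

```bash
python3 -c "
from h import *
for x,z in((88,171),(55,170),(27,157),(3,136),(-13,110),(-19,90),(-21,72)): lg(x,0,z)"
```

```text
dp [-0.0001 -0.0652 -0.0119] twist 0.0 | t 13.97 pos [668.2 244.4 183.2] toolY 0.12 q6 0.2 F [-0.8 -0.6 -1. ] gap 0.1 grip 0.0
dp [-0.0001 -0.0982 -0.0104] twist 0.0 | t 13.97 pos [668.2 244.4 183.2] toolY 0.12 q6 0.2 F [-0.8 -0.6 -1. ] gap 0.1 grip 0.0
dp [-0.    -0.126  0.003] twist 0.0 | t 13.97 pos [668.2 244.4 183.2] toolY 0.12 q6 0.2 F [-0.8 -0.6 -1. ] gap 0.1 grip 0.0
dp [ 0.     -0.1497  0.0243] twist 0.0 | t 13.97 pos [668.2 244.4 183.2] toolY 0.12 q6 0.2 F [-0.8 -0.6 -1. ] gap 0.1 grip 0.0
dp [ 1.000e-04 -1.653e-01  5.060e-02] twist 0.0 | t 13.97 pos [668.2 244.4 183.2] toolY 0.12 q6 0.2 F [-0.8 -0.6 -1. ] gap 0.1 grip 0.0
dp [ 1.00e-04 -1.71e-01  7.07e-02] twist 0.0 | t 13.97 pos [668.2 244.4 183.2] toolY 0.12 q6 0.2 F [-0.8 -0.6 -1. ] gap 0.1 grip 0.0
dp [ 0.0002 -0.1728  0.0887] twist 0.0 | t 13.97 pos [668.2 244.4 183.2] toolY 0.12 q6 0.2 F [-0.8 -0.6 -1. ] gap 0.1 grip 0.0
```

servo_tool --pt "0 -0.015 -0.004" --pt "0 -0.03 -0.008" --pt "0 -0.045 -0.012" --pt "0 -0.055 -0.012" --pt "0 -0.065 -0.012" --pt "0 -0.075 -0.012" --pt "0 -0.085 -0.012" --pt "0 -0.098 -0.011" --pt "0 -0.107 -0.007" --pt "0 -0.117 -0.002" --pt "0 -0.126 0.003" --pt "0 -0.126 0.003" --twist '[0,0,0,0,0,0,0,0,0,0,0,0]' --gripper '[0,0,0,0,0,0,0,0,0,0,0,0]'

```text
time: 14.97
position: [545.1, 229.5, 188.4]
ee_rot: [-2.083, -2.349, 0.005]
ft_force: [-0.9, 0.4, -1.2]
finger_gap: -0.1
finger_force: 0.0
```

```bash
python3 -c "
from h import *
for x,z in((15,147),(3,136),(-6,123),(-13,110),(-19,90),(-21,75),(-21,70)): lg(x,0,z)"
```

```text
dp [ 0.     -0.014   0.0164] twist 0.0 | t 14.97 pos [545.1 229.5 188.4] toolY 0.12 q6 0.24 F [-0.9  0.4 -1.2] gap -0.1 grip 0.0
dp [ 0.     -0.0259  0.0275] twist 0.0 | t 14.97 pos [545.1 229.5 188.4] toolY 0.12 q6 0.24 F [-0.9  0.4 -1.2] gap -0.1 grip 0.0
dp [ 0.0001 -0.0349  0.0405] twist 0.0 | t 14.97 pos [545.1 229.5 188.4] toolY 0.12 q6 0.24 F [-0.9  0.4 -1.2] gap -0.1 grip 0.0
dp [ 0.0001 -0.0418  0.0535] twist 0.0 | t 14.97 pos [545.1 229.5 188.4] toolY 0.12 q6 0.24 F [-0.9  0.4 -1.2] gap -0.1 grip 0.0
dp [ 0.0001 -0.0478  0.0736] twist 0.0 | t 14.97 pos [545.1 229.5 188.4] toolY 0.12 q6 0.24 F [-0.9  0.4 -1.2] gap -0.1 grip 0.0
dp [ 0.0001 -0.0497  0.0886] twist 0.0 | t 14.97 pos [545.1 229.5 188.4] toolY 0.12 q6 0.24 F [-0.9  0.4 -1.2] gap -0.1 grip 0.0
dp [ 0.0001 -0.0497  0.0936] twist 0.0 | t 14.97 pos [545.1 229.5 188.4] toolY 0.12 q6 0.24 F [-0.9  0.4 -1.2] gap -0.1 grip 0.0
```

servo_tool --pt "0 -0.014 0.016" --pt "0 -0.026 0.028" --pt "0 -0.035 0.04" --pt "0 -0.042 0.053" --pt "0 -0.046 0.063" --pt "0 -0.048 0.074" --pt "0 -0.05 0.082" --pt "0 -0.05 0.09" --pt "0 -0.05 0.094" --pt "0 -0.05 0.096" --pt "0 -0.05 0.096" --twist '[0,0,0,0,0,0,0,0,0,0,0]' --gripper '[0,0,0,0,0,0,0,0,0,0,0]'

```text
time: 15.88
position: [498.5, 224.1, 93.9]
ee_rot: [-2.084, -2.35, 0.0]
ft_force: [0.2, 0.0, -1.3]
finger_gap: 0.2
finger_force: 0.0
```

servo_tool --pt "0 0 0.001" --pt "0 0 0.002" --pt "0 0 0.003" --pt "0 0 0.003" --twist '[0,0,0,0]' --gripper '[0,0,0,0]'

```text
time: 16.22
position: [499.1, 224.3, 93.2]
ee_rot: [2.084, 2.35, 0.002]
ft_force: [-3.4, -1.4, 9.4]
finger_gap: -0.1
finger_force: 4.5
```

servo_tool --pt "0 0 0.001" --pt "0 0 0.002" --pt "0 0 0.002" --pt "0 0 -0.03" --pt "0 0 -0.07" --pt "0 0 -0.11" --pt "0 0 -0.15" --pt "0 0 -0.15" --pt "0 0 -0.15" --twist '[0,0,0,0,0,0,0,0,0]' --gripper '[0,0,0,0,0,0,0,0,0]'

```text
time: 16.97
position: [500.7, 225.0, 245.8]
ee_rot: [2.082, 2.348, 0.013]
ft_force: [0.2, -0.7, -0.9]
finger_gap: -0.2
finger_force: 0.0
```

```bash
python3 - <<'E'
from h import *
from bench import capture
o=[cv2.resize(capture(n)["pixels"][sl][:,:,::-1],(400,400),interpolation=cv2.INTER_CUBIC) for n,sl in(("scene",(slice(130,230),slice(220,320))),("top",(slice(150,250),slice(200,300))))]
cv2.imwrite("pics/closed.png",np.hstack(o))
go(500,224,240)
E
```

```text
dp [-0.0002  0.002   0.001 ] twist 0 | t 17.07 pos [498.  223.9 241. ] toolY 0.12 q6 0.26 F [ 0.2 -0.2 -0.6] gap 0.1 grip 0.0
```

View pics/closed.png

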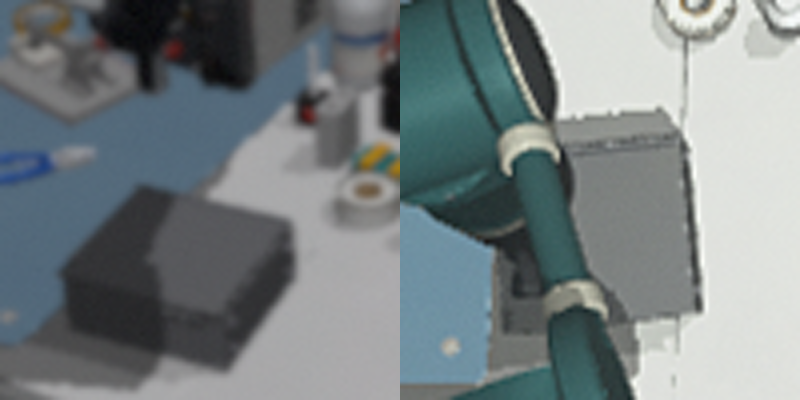

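The cover is flat and closed: in the scene crop its top spans (60,272)–(295,220), with the lip over the front wall, and the arm is clear. I'm handing it in.

```bash
python3 -c "
from bench import r
print(r.sign_off())"
```

```text
the job is handed in; nothing more can be done
None
```

The sample box is in the foam pocket, both end flaps and then the cover are folded flat, and the job was handed in at about 17 s with the arm clear; no verdict was returned.

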